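# Clamp a stone cast with the sunken knob of a model holder

## Robot

A 6-joint arm with a two-finger parallel gripper is mounted at the origin on a cart in front of the work surface, level with it; the furniture and walls round the work are solid. World frame = base frame: x ahead of the robot, y to its left, z up, the work surface at z = 0. Lengths are in m, angles in rad, forces in N, time in s.
With the tool pointing down it reaches from about 0.3 to 0.875 m from the base axis. Payload 4.2 kg.
Tool frame: the origin (TCP) lies midway between the tips of the shut fingers; the grasp point (between the pads) lies 19 mm behind it (pinch_z is the distance from the TCP to the grasp point, in m); z points along the fingers, y is the direction in which the jaws open and shut (so a half turn about z gives the same grasp; the last joint's range is limited). The gripper opens to 85 mm and grips with 20 to 120 N. Pads are 22 mm wide; open, the fingers measure 114 mm over their backs; the gripper's body (76 mm by 85 mm) begins 54 mm behind the grasp point. The pads swing forward as they close: fully open they stand 13 mm farther back than shut.
Start: joints at [1.298, 0.32, 1.565, -0, 1.257, -0.02], TCP at [0.144, 0.557, 0.231] pointing down, gripper open.
Joint ranges: [-3.11, 3.11], [-0.84, 2.01], [0.21, 2.61], [-1.34, 4.49], [0.05, 2.63], [-2.56, 2.56]. Speed limits (rad/s): [2.57, 2.57, 3.14, 3.14, 3.14, 3.14].

## Interface

Orientations are given as a unit quaternion [x, y, z, w].
In Python, from plant import move_pose, movel, goto_joints, gripper_to, pause, inverse_kinematics, read_state, read_camera, calibration, Unreachable, sign_off, pinch_z gives the robot as it stands. Calls block until the motion is done:
- move_pose(position, orientation): joint-space move of the TCP to a pose.
- movel(position, frame=None, rate=0.15): straight line of the TCP; frame=None keeps the orientation; rate is the mean speed in m/s.
- goto_joints(angles): joint-space move.
- gripper_to(opening): opening from 0.0 (shut) to 1.0 (fully open); the grip force is fixed at half the most; returns when the fingers have stopped.
- pause(seconds).
- inverse_kinematics(position, orientation): joint angles nearest the present ones, or None.
- read_state(): the state.
- read_camera(name): name is "scene" or "top" or "wrist"; returns (picture, depth): 480x640x3 uint8, red, green, blue; 480x640 float32, m along the optical axis (not along the pixel's ray), 0 where there is no reading.
- calibration(name): a dict with "intrinsics" (3x3 intrinsics, pixels), "world_to_cam" (4x4, takes a point from world to camera coordinates). Camera axes: x right, y down, z forward; pixel columns grow to the right and rows downward; lengths in m; the calibration is good to about 2 mm. A picture is of the moment at which its call begins: read the wrist's pose just before it. calibration takes no time and is no camera call; for the wrist camera it gives the pose at the moment of the call.
A pose or a line that the arm cannot do raises Unreachable and nothing moves.
- sign_off(): hands the job in, once; it reports no verdict.
The state is a dict: "time": time; "joints": joint angles; "qd": joint speeds; "effort": joint torques, N m; "position": TCP position; "tool_rot": TCP orientation; "contact_force": force on the tool from outside, world axes, zero at the start; "torque": the same for the moment, N m; "width": opening from 0.0 (shut) to 1.0 (fully open).
Only numpy, scipy, OpenCV 4.12 (cv2) and the standard library are available. Lean on these libraries where they do the work, as an engineer would, in place of code of your own. Each camera call takes 0.05 s, during which the arm holds its last target.

## Task

Stand the stone cast upright on the deck of the model holder, in the gap between its sprung jaw and its fence, and let go of it. Then turn the small knob at the bottom of the round well clockwise until the jaw holds the cast against the fence with a light grip of about 8 N, and leave it so; the stone chips if the jaw squeezes it much harder, so go by feel, and do not lean hard on the walls of the well.

Things in the scene. Friction and masses are not known exactly. Their poses are not given: they have to be found in the camera images.
- cast_stone: the only loose cast: an arch of teeth on a bluish stone base, 49x47x45 mm, about 90 g. Origin: centre of its underside, z up. The base is 24 mm high, roughly round, x -24 to +22 mm, y -23 to +23. The arch above runs along x, 29 mm wide in y. Grip the base low across y, fingertips about 4 mm above its underside. In the holder its x may lie along the holder's y, either way round.
- holder: fixed heavy fixture, 100 mm (x) by 225 (its y, -125 to +100 mm), lying about left-right. Origin on the table. Flat deck 14 mm high. At y > -12 mm the grey housing, 50 mm high; the jaw comes out of it to -y. Opposite, a dark steel fence 44 mm wide, 20 high, with 2 screw heads: its face lies somewhere at y -94 to -86 mm, not measured, to be felt. The gap is open at both sides (x).
- nest (a point): point on the deck (14 mm above the table) about the middle of the gap between jaw and fence; axes as the holder's: y points from the fence to the jaw and on to the knob.
- jaw_pad: rubber-faced steel jaw, 30 mm wide, 3 to 21 mm above the deck. Origin: centre of the face that meets the cast (it looks to the holder's -y). At the start 52.3 to 61.5 mm from the fence. The knob moves it 12 mm per rad. A spring of 4 N/mm backs it: after contact it gives by up to 7 mm while the grip grows by about 48 N per rad of the knob.
- well: grey housing with the round well, 71 mm across, 30 mm deep, open above, rim 50 mm above the table; its axis is the knob's. Origin 36 mm below the rim, 2 mm from the axis to the holder's -y. Wide open fingers do not fit in: open them only a little more than the knob's bar before going down.
- knob_top (a point): centre of the black knob's top, on its axis z, 42.5 mm above the table, 7.5 mm below the rim. x runs along its bar grip: 30 mm long, 12 wide (y), 18 high, on a flange 28 mm across, 4 high. Clockwise from above closes the jaw; 0.6 to 1.5 rad are needed. At the start x is 0.65 to 0.75 rad from the holder's x. Turning takes 0.19 N m plus 0.012 per N (less shows at rest); it stays where left.
Not all that is in view belongs to the job. Leave any orange or yellow look-alike of the cast_stone alone.

How it is judged:
By the outcome, as a careful person would: the job done as asked, in the order asked, and still so for the second after the job is handed in, with the robot touching nothing.
It also fails if it takes over 72 s, if anything falls off the work surface, if the arm or the gripper's body presses on something with over 40 N, if the wrist force passes 120 N, or if a joint passes its speed limit or range.

## Working session

There is one attempt and no reset: what is moved stays moved. The work goes in short steps, each a Python script; the robot and the scene stay as the last script left them, time stands still between calls to the robot, and variables do not carry over. Pictures are saved under pics/ and viewed, and the job is handed in when it is done.

```bash
ls; mkdir -p pics; cat > h.py <<'E'
import numpy as np, cv2
from plant import *
from scipy.spatial.transform import Rotation as R
def save(n,im): cv2.imwrite('pics/'+n+'.png',cv2.cvtColor(im,cv2.COLOR_RGB2BGR))
def ray(cal,u,v):
    K=np.array(cal['intrinsics']);T=np.array(cal['world_to_cam']);Ti=np.linalg.inv(T)
    d=Ti[:3,:3]@np.linalg.solve(K,[u,v,1.]);return Ti[:3,3],d
def onplane(cal,u,v,z):
    o,d=ray(cal,u,v);return o+d*(z-o[2])/d[2]
def cloud(cal,dep):
    K=np.array(cal['intrinsics']);Ti=np.linalg.inv(np.array(cal['world_to_cam']))
    v,u=np.mgrid[:480,:640];p=np.stack([(u-K[0,2])/K[0,0]*dep,(v-K[1,2])/K[1,1]*dep,dep],-1)
    return p@Ti[:3,:3].T+Ti[:3,3]
def quat(yaw): # tool down, tool x at world yaw
    return (R.from_euler('z',yaw)*R.from_euler('x',np.pi)).as_quat()
E
python3 - <<'E'
from h import *
for n in ['scene','top','wrist']:
    c=calibration(n);im,d=read_camera(n);save(n+'0',im);np.savez('pics/'+n+'0.npz',im=im,d=d,K=c['intrinsics'],T=c['world_to_cam'])
    print(n,np.round(np.linalg.inv(c['world_to_cam']),3).tolist(),np.round(c['intrinsics'],1).tolist())
s=read_state();print({k:np.round(v,3).tolist() for k,v in s.items()}, pinch_z)
E
```

```text
pics
scene [[0.682, -0.414, 0.603, 0.011], [-0.731, -0.367, 0.575, -0.518], [-0.017, -0.833, -0.553, 0.544], [0.0, 0.0, 0.0, 1.0]] [[474.6, 0.0, 315.2], [0.0, 474.6, 231.5], [0.0, 0.0, 1.0]]
top [[-0.028, -0.985, 0.169, 0.348], [-1.0, 0.026, -0.016, -0.036], [0.011, -0.169, -0.985, 0.992], [0.0, 0.0, 0.0, 1.0]] [[542.4, 0.0, 325.7], [0.0, 542.4, 237.3], [0.0, 0.0, 1.0]]
wrist [[0.249, 0.927, 0.281, 0.072], [0.968, -0.238, -0.074, 0.576], [-0.002, 0.29, -0.957, 0.373], [0.0, 0.0, 0.0, 1.0]] [[400.5, 0.0, 321.0], [0.0, 400.5, 236.3], [0.0, 0.0, 1.0]]
{'time': 0.15, 'joints': [1.298, 0.32, 1.565, 0.0, 1.257, -0.02], 'qd': [0.0, -0.002, -0.003, -0.0, 0.001, 0.001], 'effort': [0.0, -41.584, -23.434, 0.0, 0.006, 0.0], 'position': [0.144, 0.556, 0.231], 'tool_rot': [0.126, 0.992, -0.001, -0.0], 'contact_force': [0.503, 0.177, 0.094], 'torque': [-0.011, 0.007, -0.044], 'width': 1.001} 0.0187
```

View pics/top0.png

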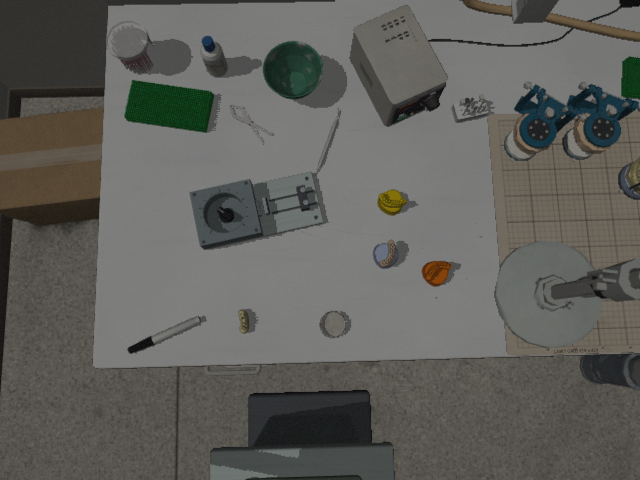

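View pics/scene0.png

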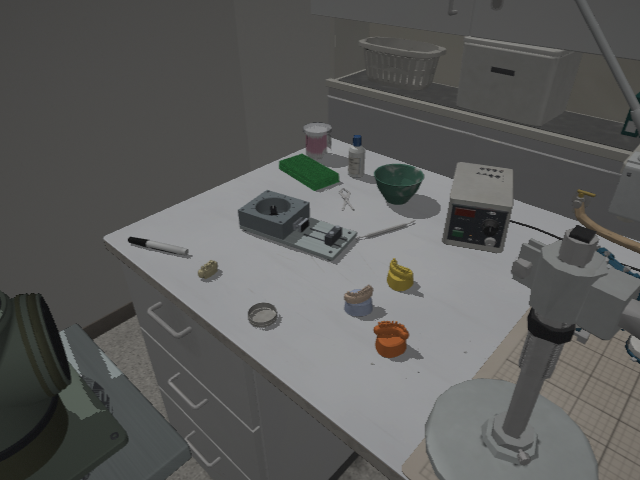

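View pics/wrist0.png

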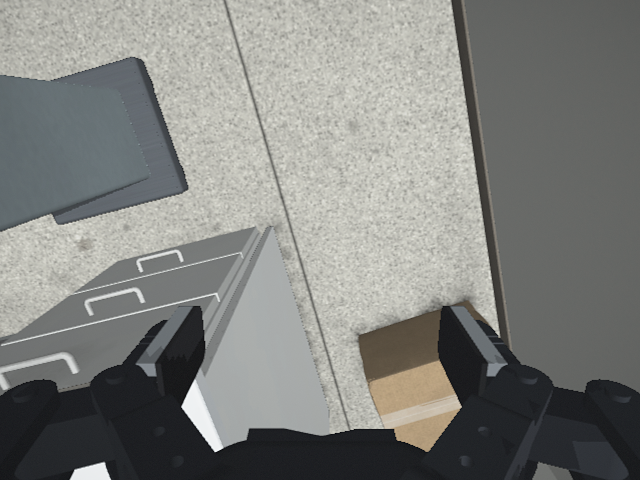

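Top view: candidates are bluish cast (386,254), yellow (392,202), orange (435,272). A tan tooth piece without a base lies at (244,320). The bluish one fits the description. Next I confirm it in an enlarged crop and measure.

```bash
python3 - <<'E'
from h import *
a=np.load('pics/top0.npz');b=np.load('pics/scene0.npz')
c1=cv2.resize(a['im'][215:295,345:455],None,fx=4,fy=4,interpolation=cv2.INTER_CUBIC)
c2=cv2.resize(a['im'][165:255,180:335],None,fx=5,fy=5,interpolation=cv2.INTER_CUBIC)
save('crop_cast',c1);save('crop_hold',c2)
P=cloud(dict(intrinsics=a['K'],world_to_cam=a['T']),a['d'])
hsv=cv2.cvtColor(a['im'],cv2.COLOR_RGB2HSV)
for u,v in [(386,254),(228,214),(201,201),(205,246),(255,182),(262,232),(325,220),(316,175),(310,198),(264,205),(470,30)]:
    print(u,v,np.round(P[v,u],4),hsv[v,u],a['d'][v,u])
z=P[...,2]
sub=z[170:255:5,185:330:8];print(np.round(sub*1000).astype(int))
E
```

```text
386 254 [ 0.4799 -0.1594  0.0258] [111  48 127] 0.97663796
228 214 [0.5567 0.1216 0.044 ] [10 28 27] 0.96720976
201 201 [0.5809 0.1691 0.0474] [97 27 84] 0.9671377
205 246 [0.5006 0.1628 0.0399] [98 29 35] 0.9610378
255 182 [0.6264 0.0781 0.0015] [  0   2 125] 1.0215415
262 232 [0.5268 0.0637 0.0206] [80 16 49] 0.9860826
325 220 [ 5.504e-01 -5.170e-02 -4.000e-04] [ 0  3 81] 1.0126576
316 175 [ 0.6373 -0.0371  0.0013] [30  6 80] 1.025444
310 198 [ 0.5903 -0.0248  0.0117] [75 21 74] 1.0070148
264 205 [0.5744 0.0585 0.032 ] [103  18 102] 0.98302644
470 30 [ 0.9302 -0.3519 -0.0017] [ 30   2 122] 1.0829157
[[  0  -1  -2   4  -1   2   1   2   1   1  -1   2   2   2   2   2  -1   2
   -2]
 [  1   2   0 992   4   2   1   1   1   2   3   0   3   0  17  14  -3  -2
    3]
 [  1   0  -2   2   0  -1   2   0  52  -2   0  15  14  14  13  12  13   3
    2]
 [ -1   1   1   1   0  51  53  50  52  15  18  14  15  13  16  14  17   0
   -1]
 [ -1  -2  53  51  50  51  54  49  52  14  16  16  16  18  35  33  18   1
   -1]
 [  1  51  49  50  42  31  45  50  49  15  16  13  20  16  12  37  10   2
    0]
 [  1
[... 186 characters left out ...]
  19  51  35  37  18  13  13  16  21  15   2
    0]
 [  1  -2  51  24  21  42  29  22  52  53  13  18  14  13  14  16  13  15
    0]
 [  2   0  47  24  18  22  22  19  53  47  16  13  14  14  16  15  13  12
    1]
 [ -1  -2  50  20  20  21  21  49  51  52  15  15  14  15  15  16   6   0
   -1]
 [ -1   1  53  50  19  18  49  48  47  51  12  18  19  11   3   0   2   2
    0]
 [  2   1  54  50  52  48  51  50  50  35  15   4   2   1  -2   1  -1   1
    5]
 [  0   1  52  48  50  54  36  21   1  -3   2  -1   3   1   2   1  -2   2
    0]
 [  4   1  52  41  25   0  -1   1  -3  -1   2   1   2   2   2   0   1  -4
    2]
 [  0   5   1   5   0   2   2  -3   2   0   2   5   2   0   0  -1   0  -1
    1]]
```

View pics/crop_cast.png

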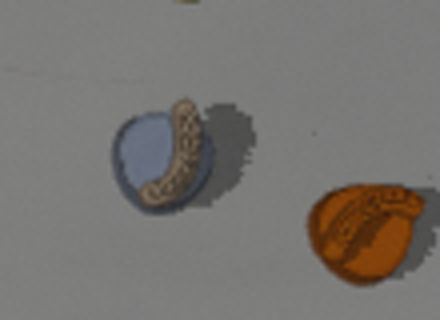

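View pics/crop_hold.png

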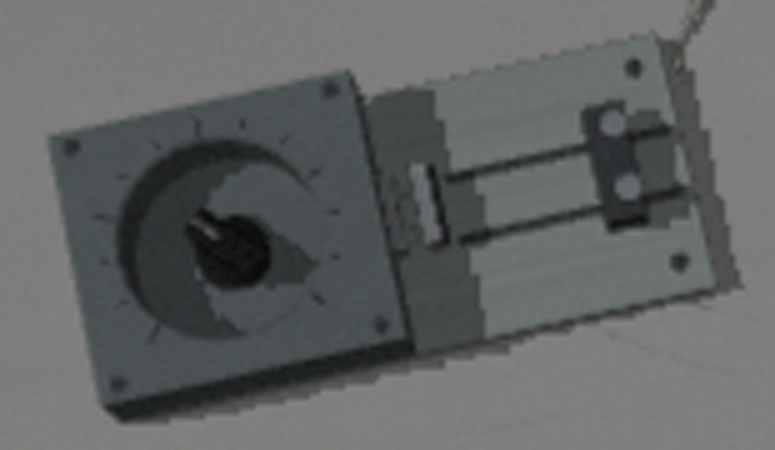

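The crop shows the bluish base with the tooth arch at (386,254), which matches cast_stone. The holder has its knob/well at left (226,214) and the fence at right (305,198). Next are close wrist views of both.

```bash
python3 - <<'E'
from h import *
def look(p,yaw,n):
    move_pose(p,quat(yaw)); pause(.2)
    c=calibration('wrist');im,d=read_camera('wrist');save(n,im)
    np.savez('pics/'+n+'.npz',im=im,d=d,K=c['intrinsics'],T=c['world_to_cam'])
    s=read_state();print(s['time'],np.round(s['joints'],3),np.round(s['position'],4))
look([0.565,0.05,0.25],0.15+np.pi/2,'w_hold')
look([0.48,-0.15,0.22],-.3+np.pi/2,'w_cast')
E
```

```text
2.75 [ 0.069  0.296  1.551  0.     1.294 -0.082] [0.5649 0.0505 0.25  ]
3.8833 [-0.324  0.215  1.742  0.     1.185 -0.026] [ 0.4807 -0.1491  0.2201]
```

View pics/w_hold.png

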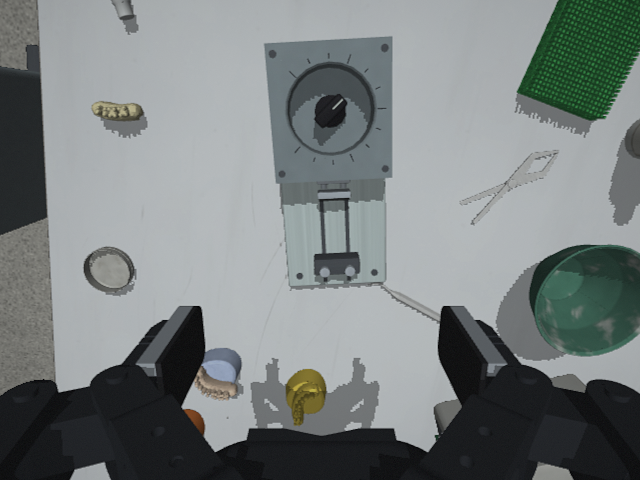

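View pics/w_cast.png

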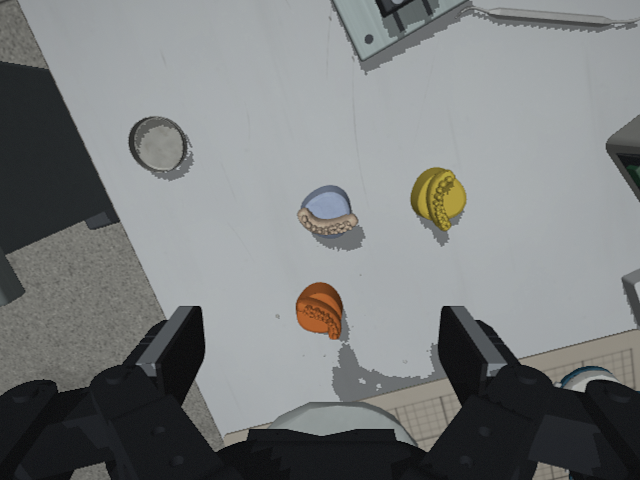

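```bash
python3 - <<'E'
from h import *
a=np.load('pics/w_cast.npz');b=np.load('pics/w_hold.npz')
c1=cv2.resize(a['im'][165:265,270:390],None,fx=5,fy=5,interpolation=cv2.INTER_CUBIC)
c2=cv2.resize(b['im'][165:295,260:410],None,fx=4,fy=4,interpolation=cv2.INTER_CUBIC)
c3=cv2.resize(b['im'][30:190,255:405],None,fx=3,fy=3,interpolation=cv2.INTER_CUBIC)
save('cc',c1);save('ch',c2);save('ck',c3)
E
```

```text
(no output)
```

View pics/cc.png

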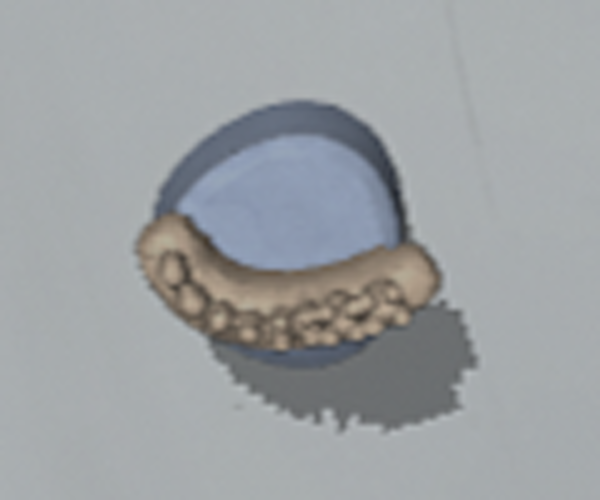

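View pics/ch.png

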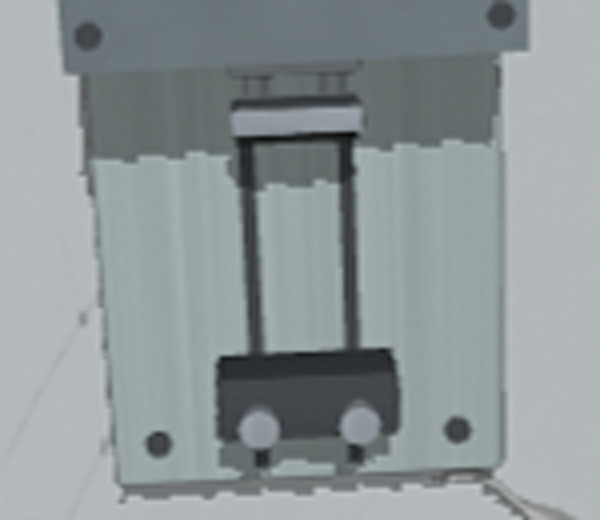

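View pics/ck.png

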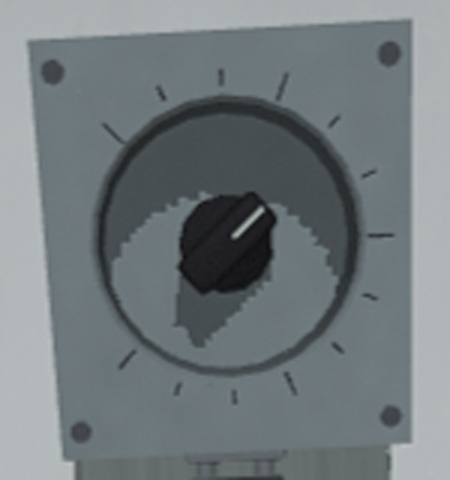

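```bash
python3 - <<'E'
from h import *
L=lambda n:(lambda a:(a,dict(intrinsics=a['K'],world_to_cam=a['T'])))(np.load('pics/'+n+'.npz'))
b,cb=L('w_hold'); a,ca=L('w_cast')
S=[onplane(cb,*p,.05)[:2] for p in [(272.3,53.7),(384.7,47.7),(281.7,174),(385.3,168.7)]]
for s in S:print('screw',np.round(s,4))
y1=S[0]-S[2];y2=S[1]-S[3];x1=S[1]-S[0];x2=S[3]-S[2]
# image right is? print yaw
f=lambda v:np.arctan2(v[1],v[0])
print('yaws y',f(y1),f(y2),'x',f(x1),f(x2), np.linalg.norm(y1),np.linalg.norm(x1),np.linalg.norm(x2))
th=np.mean([f(y1)-np.pi/2,f(y2)-np.pi/2,f(x1),f(x2)]);print('theta',th)
ey=np.array([-np.sin(th),np.cos(th)]);ex=np.array([np.cos(th),np.sin(th)])
C=np.mean(S,0)
def rel(n,u,v,z,cal=cb):
    p=onplane(cal,u,v,z)[:2];print(n,np.round(p,4),'rel well ctr x,y(mm)',np.round(1e3*np.array([(p-C)@ex,(p-C)@ey]),1));return p
rel('knob',331,111,.0425)
k1=rel('kA',255+207/3,30+280/3,.0425);k2=rel('kB',255+262/3,30+206/3,.0425);print('bar yaw rel',f(k2-k1)-th)
rel('rimL',255+98/3,30+236/3,.05);rel('rimR',255+358/3,30+232/3,.05);rel('rimT',255+226/3,30+96/3,.05);
rel('fence bot',314.5,253.5,.014);rel('fence bot',359,252.3,.014);rel('fence top',315,260.5,.034);rel('fence top',359.5,259,.034)
rel('jaw',318.5,199.8,.035);rel('jaw',350,199.3,.035)
rel('deckfarL',290,286,.014);rel('deckfarR',385,283,.014)
hsv=cv2.cvtColor(a['im'],cv2.COLOR_RGB2HSV)
m=((hsv[...,0]>105)&(hsv[...,0]<125)&(hsv[...,1]>45)).astype(np.uint8);m[:170]=0;m[260:]=0;m[:,:280]=0;m[:,380:]=0
v,u=np.nonzero(m);print('blue',u.min(),u.max(),v.min(),v.max(),len(u))
d1=onplane(ca,270+150/5,165+235/5,.04);d2=onplane(ca,270+430/5,165+280/5,.04)
print('arch ends',d1,d2,f((d2-d1)[:2]),np.linalg.norm(d2-d1))
P=cloud(ca,a['d']);q=P[m>0];top=q[q[:,2]>.02];print('base top median/minmax',np.median(top,0),top.min(0),top.max(0))
ar=P[165:265,270:390].reshape(-1,3);arr=ar[(ar[:,2]>.032)&(ar[:,2]<.06)];mm=arr[:,:2].mean(0);print('arch',mm,arr.max(0),len(arr))
w,V=np.linalg.eigh(np.cov((arr[:,:2]-mm).T));print(V[:,1],f(V[:,1]),np.ptp((arr[:,:2]-mm)@V,axis=0))
al=ar[(ar[:,2]>.006)&(ar[:,2]<.06)]
pr=(al[:,:2])@V;print('all ext y,x',pr.min(0),pr.max(0),np.ptp(pr,axis=0))
bl=q[q[:,2]>.004][:,:2]@V;print('blue ext',np.percentile(bl,1,axis=0),np.percentile(bl,99,axis=0)); print('V',V)
E
```

```text
screw [0.5092 0.1646]
screw [0.5955 0.1822]
screw [0.5281 0.0722]
screw [0.6146 0.09  ]
yaws y 1.7725990155038331 1.7744031687623192 x 0.20091722923620672 0.20303783492367578 0.09434633331856995 0.0881274486494974 0.0882973593382906
theta 0.20234114870906042
knob [0.5617 0.1293] rel well ctr x,y(mm) [0.3 2. ]
kA [0.5574 0.1187] rel well ctr x,y(mm) [-6.  -7.6]
kB [0.5694 0.1404] rel well ctr x,y(mm) [10.  11.3]
bar yaw rel 0.8643844203247458
rimL [0.5263 0.1257] rel well ctr x,y(mm) [-35.1   5.6]
rimR [0.5959 0.1374] rel well ctr x,y(mm) [35.4  3.1]
rimT [0.5552 0.1656] rel well ctr x,y(mm) [ 1.2 38.9]
fence bot [ 0.5676 -0.0072] rel well ctr x,y(mm) [ -21.4 -132.9]
fence bot [0.6114 0.0008] rel well ctr x,y(mm) [  23.1 -133.8]
fence top [ 0.5684 -0.0071] rel well ctr x,y(mm) [ -20.6 -132.9]
fence top [0.61   0.0008] rel well ctr x,y(mm) [  21.8 -133.6]
jaw [0.5628 0.0517] rel well ctr x,y(mm) [-14.2 -74.2]
jaw [0.591  0.0565] rel well ctr x,y(mm) [ 14.4 -75.2]
deckfarL [ 0.5479 -0.0459] rel well ctr x,y(mm) [ -48.4 -166.9]
deckfarR [ 0.6436 -0.0279] rel well ctr x,y(mm) [  48.9 -168.4]
blue 301 349 186 237 1193
arch ends [ 0.46365832 -0.1453848   0.04      ] [ 0.505858   -0.16632923  0.04      ] -0.4606970409761833 0.04711138583508827
base top median/minmax [ 0.48682651 -0.15055448  0.02358146] [ 0.4673441  -0.17963295  0.02013629] [ 0.50358984 -0.07691159  0.36256075]
arch [ 0.48154906 -0.16171777] [ 0.50776672 -0.14476802  0.04727134] 850
[-0.92660479  0.37603664] 2.7560773798913094 [0.02150343 0.05133257]
all ext y,x [-0.05758235 -0.53405747] [-0.0137349  -0.48234653] [0.04384745 0.05171094]
blue ext [-0.05774158 -0.5252795 ] [-0.01580898 -0.48642308]
V [[-0.37603664 -0.92660479]
 [-0.92660479  0.37603664]]
```

The close views show the cast base at (327,210) with its arch across the image. The holder has its knob at (331,111), jaw face at about v=200 and fence face at about v=253, so the gap is about 58 mm. Next I grasp the cast.

```bash
python3 - <<'E'
from h import *
p=np.array([.483,-.158]);q=quat(2.73)
gripper_to(.73)
move_pose([*p,.11],q)
movel([*p,.002],rate=.12)
s=read_state();print(s['time'],s['position'],s['contact_force'],s['joints'][5])
gripper_to(.3);s=read_state();print('w',s['width']*85,s['contact_force'])
c=calibration('wrist');im,d=read_camera('wrist');save('grasp',im)
movel([*p,.12],rate=.15);pause(.3)
s=read_state();print(s['time'],s['width']*85,s['contact_force'])
im,d=read_camera('wrist');save('lift',im)
E
```

```text
6.6167 [ 0.48356159 -0.15818684  0.00258734] [ 0.62955896 -0.09877528 -0.18427285] -1.497949042846731
w 41.500083996854414 [-0.99215808  1.75903739  7.34205983]
8.225 41.56739446644984 [-0.24767831  0.70078999 -1.57695963]
```

View pics/lift.png

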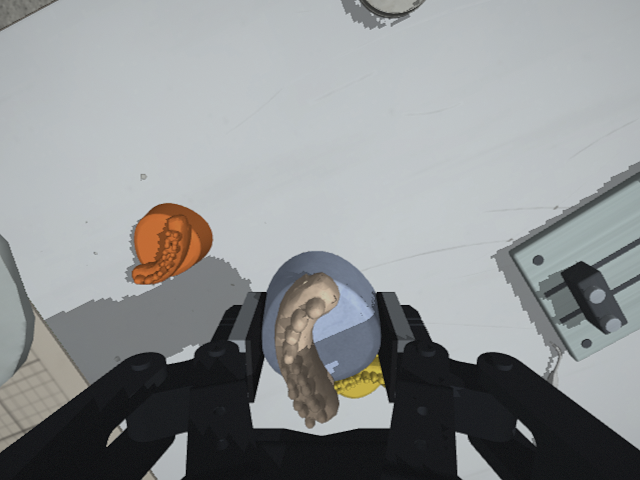

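The cast is held upright between the pads (base about (322,315)), with the arch along the tool's x. Next I move it to the nest and feel for the fence.

```bash
cat >> h.py <<'E'
TH=.195
EX=np.array([np.cos(TH),np.sin(TH),0]);EY=np.array([-np.sin(TH),np.cos(TH),0])
C=np.array([.5619,.1273,0]);NEST=C-.104*EY+.0003*EX
E
python3 - <<'E'
from h import *
q=quat(TH+np.pi/2)
move_pose([*NEST[:2],.12],q);pause(.2)
im,_=read_camera('scene');save('s_over',im[150:330,180:460])
im,_=read_camera('wrist');save('w_over',im)
s=read_state();print(s['time'],s['joints'],s['position'],s['contact_force'],s['torque'])
E
```

```text
9.7833 [ 2.28646623e-02  4.21427861e-01  1.70670271e+00 -4.37073511e-05
  1.01347520e+00 -1.71442060e-01] [0.58223051 0.02480602 0.12007246] [ 0.3482911   0.33559222 -0.98522388] [ 0.00069902 -0.03401436 -0.03119483]
```

View pics/w_over.png

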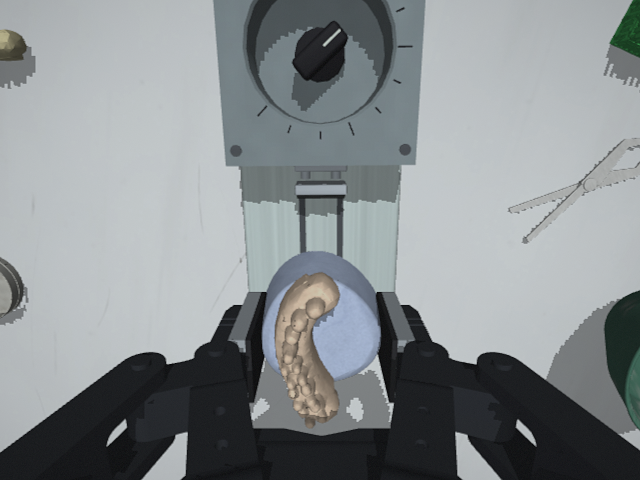

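View pics/s_over.png

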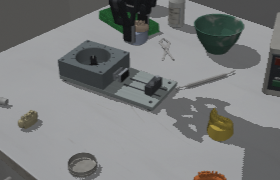

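The cast is above the gap: base at u≈321, jaw centre at (321,188), edges parallel. Next I descend, feel the fence and set it down.

```bash
python3 - <<'E'
from h import *
q=quat(TH+np.pi/2)
movel([*NEST[:2],.030],rate=.12)
movel([*NEST[:2],.0185],rate=.03);pause(.2)
f0=np.array(read_state()['contact_force']);print('f0',f0)
hit=None
for d in np.arange(.001,.0115,.001):
    p=NEST-d*EY; movel([*p[:2],.0185],rate=.03)
    s=read_state();f=np.array(s['contact_force'])-f0
    rel=(np.array(s['position'])-C)@EY
    print(round(d*1e3,1),round(rel*1e3,2),np.round([f@EX,f@EY,f[2]],2))
    if f@EY>2.5: hit=d;break
print(hit,s['time'])
E
```

```text
f0 [ 0.16517065  0.30758989 -0.62366599]
1.0 -105.09 [-1.13 -0.62 -0.59]
2.0 -106.06 [-1.15 -0.19 -0.9 ]
3.0 -107.06 [-1.09 -0.03 -0.18]
4.0 -108.06 [-0.14 -0.57 -0.45]
5.0 -109.06 [-0.2  -1.04  0.34]
6.0 -110.04 [-0.41  0.41 -0.4 ]
7.0 -111.06 [-0.16  0.22 -0.33]
8.0 -112.03 [-0.04  0.18  0.04]
9.0 -112.93 [-0.79  0.83 -0.71]
10.0 -113.14 [-0.4   4.95  0.4 ]
0.010000000000000002 13.9167
```

Fence touched at about 9.3 mm of travel. I back off a little, lower to the deck and release.

```bash
python3 - <<'E'
from h import *
p=NEST-.0080*EY
movel([*p[:2],.0185],rate=.03);pause(.1)
f0=np.array(read_state()['contact_force'])
for z in np.arange(.0178,.0125,-.0007):
    movel([*p[:2],z],rate=.03);s=read_state();f=np.array(s['contact_force'])-f0
    print(round(z,4),round(s['position'][2],4),np.round(f,2))
    if f[2]>2.5:break
gripper_to(.70);s=read_state();print(s['width'],np.array(s['contact_force']),s['time'])
im,_=read_camera('wrist');save('rel',im)
movel([*p[:2],.13],rate=.15);pause(.1)
c=calibration('wrist');im,d=read_camera('wrist');save('placed',im);np.savez('pics/placed.npz',im=im,d=d,K=c['intrinsics'],T=c['world_to_cam'])
im,_=read_camera('scene');save('s_placed',cv2.resize(im[160:280,210:390],None,fx=4,fy=4,interpolation=cv2.INTER_CUBIC))
print(read_state()['time'])
E
```

```text
0.0178 0.0177 [ 0.54 -0.12  0.91]
0.0171 0.0175 [-1.35  0.14  3.84]
0.6975698077258586 [-0.14864767  0.16243834  0.26677623] 15.0833
16.2333
```

View pics/placed.png

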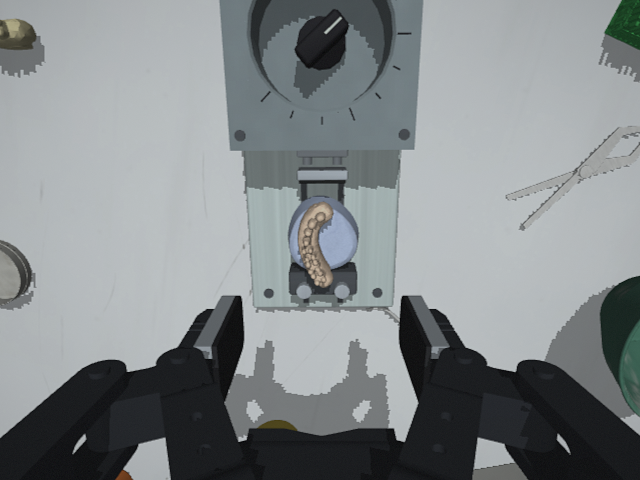

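View pics/s_placed.png

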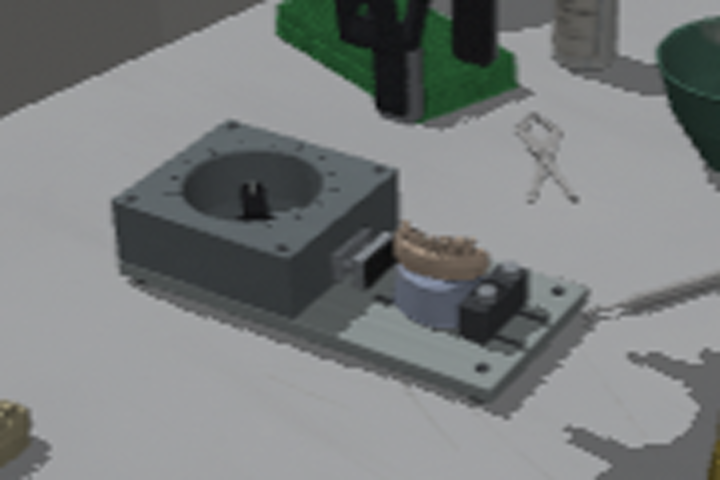

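The cast stands upright at (325,232) against or near the fence, and is free. Next I look at the knob with the tool turned to the bar.

```bash
python3 - <<'E'
from h import *
k=C+.0003*EX+.0022*EY
q=quat(TH+.72+np.pi); print(inverse_kinematics([*k[:2],.14],q))
gripper_to(.27)
move_pose([*k[:2],.14],q);pause(.2)
c=calibration('wrist');im,d=read_camera('wrist');save('knob',im);np.savez('pics/knob.npz',im=im,d=d,K=c['intrinsics'],T=c['world_to_cam'])
s=read_state();print(s['time'],s['joints'],s['width']*85,s['position'])
print(c['world_to_cam']@np.array([*k[:2],.0425,1]))
E
```

```text
[ 0.20664295  0.39320526  1.69635829  0.          1.05202911 -2.27915337]
18.7417 [ 2.06406225e-01  3.93256368e-01  1.69634482e+00 -3.03137108e-05
  1.05204369e+00 -2.27904511e+00] 22.919160068201695 [0.56180304 0.1293758  0.13997525]
[-6.16313424e-04  1.81313204e-04  2.50734567e-01  1.00000000e+00]
```

View pics/knob.png

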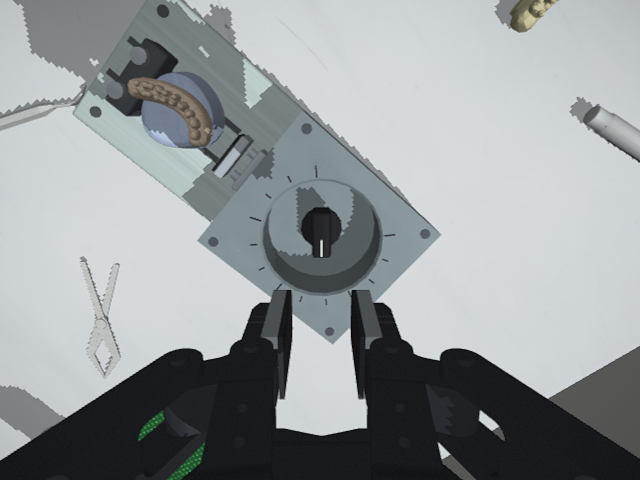

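```bash
python3 - <<'E'
from h import *
a=np.load('pics/knob.npz');ca=dict(intrinsics=a['K'],world_to_cam=a['T'])
im=a['im'][170:300,255:395]
save('knobc',cv2.resize(im,None,fx=5,fy=5,interpolation=cv2.INTER_CUBIC))
P=cloud(ca,a['d']);Q=P[190:275,290:355]
m=(Q[...,2]>.037)&(Q[...,2]<.047)
v,u=np.nonzero(m);q=Q[m];r=cv2.minAreaRect(np.stack([u+290,v+190],1).astype(np.float32));print(r,len(u))
mm=q.mean(0);w,V=np.linalg.eigh(np.cov((q[:,:2]-mm[:2]).T));print(mm,np.arctan2(V[1,1],V[0,1])%np.pi,np.ptp((q[:,:2]-mm[:2])@V,axis=0),'tool yaw',(TH+.72)%np.pi)
c=onplane(ca,*r[0],.0425);print(c)
k=C+.0003*EX+.0022*EY;print('k',k)
# rim circle fit: hough via depth: floor pixels z 0.02 vs rim .05
E
```

```text
((321.0, 234.0), (46.0, 18.0), 90.0) 867
[0.56026663 0.12871144 0.0420198 ] 0.9287907958509783 [0.01162063 0.02981367] tool yaw 0.915
[0.56027584 0.12854342 0.0425    ]
k [0.56176803 0.12951643 0.        ]
```

View pics/knobc.png

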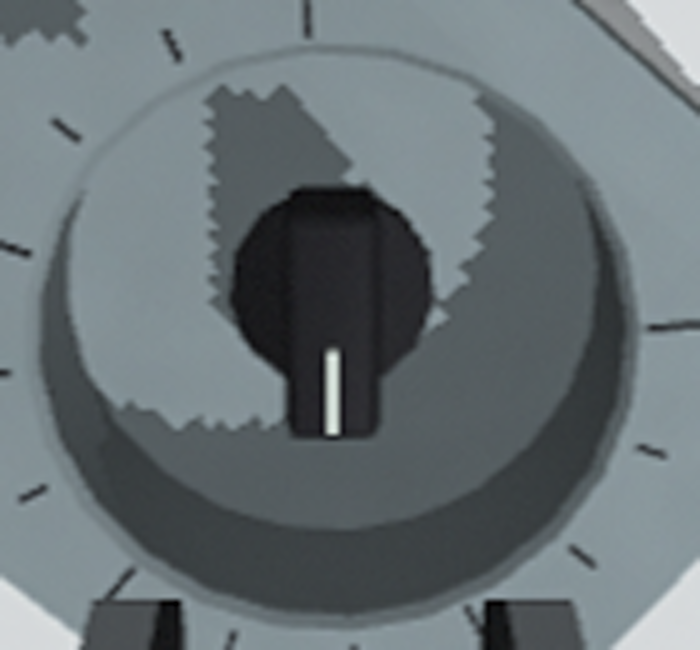

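The bar (313–330, 208–257) lies along the tool's x, and its centre from two views is about (0.561, 0.129). Next I descend and grip it.

```bash
python3 - <<'E'
from h import *
k=np.array([.5609,.1289]);q=quat(.922+np.pi)
move_pose([*k,.075],q);
movel([*k,.031],rate=.06);pause(.1)
s=read_state();print(s['position'],s['contact_force'],s['torque'],s['time'])
gripper_to(.05);pause(.1)
s=read_state();print(s['width']*85,s['joints'][5],s['position'],np.round(s['contact_force'],2),np.round(s['torque'],3),s['time'])
im,_=read_camera('wrist');save('kgrip',im)
E
```

```text
[0.56125505 0.12898199 0.03137689] [0.88256573 0.30757026 0.36667824] [0.01686498 0.04199811 0.04808612] 20.0917
9.996637182361455 -2.286887013877246 [0.56141817 0.12881528 0.03162917] [ 0.3  -1.17  3.7 ] [-0.273 -0.047  0.   ] 20.45
```

View pics/kgrip.png

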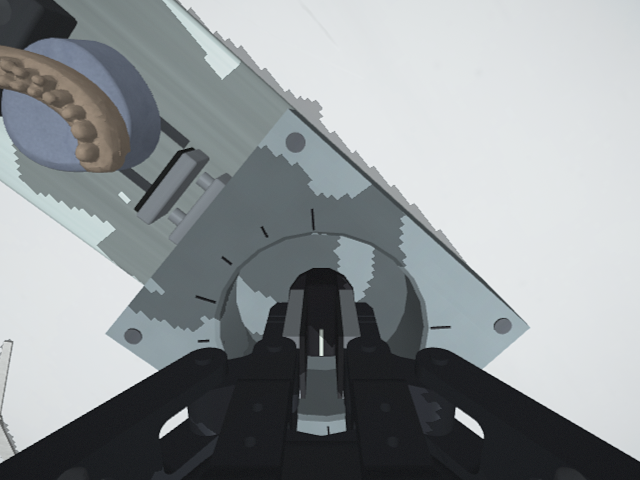

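```bash
python3 - <<'E'
from h import *
s=read_state();j0=np.array(s['joints']);np.save('j0.npy',j0)
for a in list(np.arange(.1,.65,.1)):
    j=j0.copy();j[5]+=a;goto_joints(list(j));s0=read_state();pause(.1);s=read_state()
    t=np.array(s['torque']);f=np.array(s['contact_force'])
    print(round(a,3),round(s['joints'][5]-j0[5],4),'Tz',round(s0['torque'][2],3),np.round(t,3),np.round(f,2),round(s['time'],2))
    if abs(t[2])>.45 or np.abs(f).max()>12:print('stop');break
im,_=read_camera('wrist');save('turn1',im)
im,_=read_camera('top');save('top1',cv2.resize(im[165:255,180:335],None,fx=5,fy=5,interpolation=cv2.INTER_CUBIC))
E
```

```text
0.1 0.0984 Tz -0.217 [-0.205 -0.022 -0.158] [-0.41 -1.9   3.65] 20.85
0.2 0.1978 Tz -0.183 [-0.335 -0.144 -0.111] [ 0.89 -2.05  3.07] 21.2
0.3 0.2977 Tz -0.181 [-0.489 -0.112 -0.127] [ 0.84 -2.94  2.46] 21.55
0.4 0.3976 Tz -0.218 [-0.628 -0.259 -0.152] [ 2.24 -4.64  2.28] 21.9
0.5 0.4965 Tz -0.208 [-0.802 -0.336 -0.228] [ 2.13 -5.06  2.72] 22.25
0.6 0.5965 Tz -0.17 [-0.809 -0.325 -0.189] [ 2.23 -5.77  2.39] 22.6
```

View pics/turn1.png

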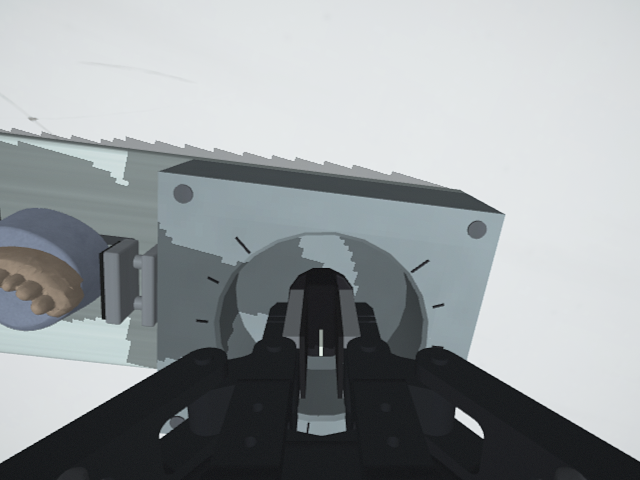

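View pics/top1.png

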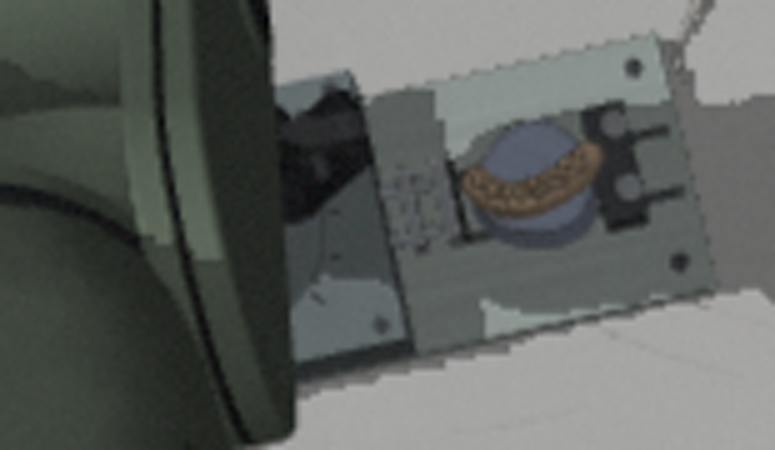

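The jaw face (u≈103) is now very close to the cast base (u≈100), and the torque is still flat at about 0.19. From here I take fine steps.

```bash
cat > t.py <<'E'
from h import *
def step(a,j0):
    j=j0.copy();j[5]+=a;goto_joints(list(j));T=[];F=[]
    for i in range(8):
        s=read_state();T.append(s['torque'][2]);F.append(s['contact_force']);pause(.012)
    F=np.mean(F,0)
    print(round(a,3),round(s['joints'][5]-j0[5],4),'Tz first',round(T[0],3),'mean',round(np.mean(T),3),'F',np.round([F@EX,F@EY,F[2]],2),round(s['time'],2))
    return T[0],np.mean(T)
E
python3 - <<'E'
from t import *
j0=np.load('j0.npy')
for a in np.arange(.63,1.0,.03):
    t=step(a,j0)
    if t[1]<-.26:break
im,_=read_camera('wrist');save('turn2',im)
E
```

```text
0.63 0.6259 Tz first 0.04 mean 0.039 F [ 1.02 -5.17  2.03] 23.01
0.66 0.6559 Tz first 0.028 mean 0.034 F [ 0.82 -5.02  2.08] 23.32
0.69 0.6859 Tz first 0.056 mean 0.04 F [ 0.98 -4.99  2.46] 23.64
0.72 0.7159 Tz first 0.039 mean 0.052 F [ 0.91 -5.69  2.16] 23.96
0.75 0.7459 Tz first -0.013 mean 0.053 F [ 0.85 -5.34  2.32] 24.27
0.78 0.7759 Tz first 0.084 mean 0.045 F [ 1.21 -5.64  2.58] 24.59
0.81 0.8059 Tz first 0.093 mean 0.054 F [ 1.16 -5.26  2.12] 24.91
0.84 0.8359 Tz first -0.003 mean 0.035 F [ 0.9  -5.73  2.19] 25.23
0.87 0.8659 Tz first 0.049 mean 0.053 F [ 0.91 -5.52  2.22] 25.54
0.9 0.8959 Tz first 0.049 mean 0.044 F [ 1.1  -5.7   2.45] 25.86
0.93 0.9259 Tz first 0.04 mean 0.048 F [ 1.09 -5.84  2.04] 26.18
0.96 0.9559 Tz first 0.011 mean 0.036 F [ 0.92 -5.85  2.61] 26.49
0.99 0.9859 Tz first 0.056 mean 0.056 F [ 0.63 -5.94  2.47] 26.81
```

View pics/turn2.png

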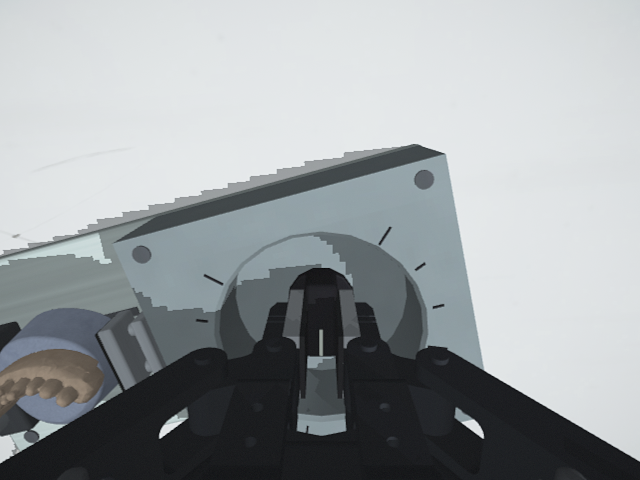

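Short steps hide the friction torque. I use a longer stroke (back 0.1, forward 0.1) at this angle to read it.

```bash
python3 - <<'E'
from t import *
j0=np.load('j0.npy')
step(.89,j0);step(.99,j0)
a=np.load('pics/w_hold.npz')
c=calibration('wrist');im,d=read_camera('wrist');np.savez('pics/turn3.npz',im=im,d=d,K=c['intrinsics'],T=c['world_to_cam'])
save('t3',cv2.resize(im[280:450,0:190],None,fx=4,fy=3.5,interpolation=cv2.INTER_CUBIC))
E
```

```text
0.89 0.8855 Tz first 0.197 mean 0.191 F [ 0.92 -5.66  2.39] 27.18
0.99 0.9864 Tz first -0.131 mean -0.159 F [ 1.09 -6.35  2.29] 27.49
```

View pics/t3.png

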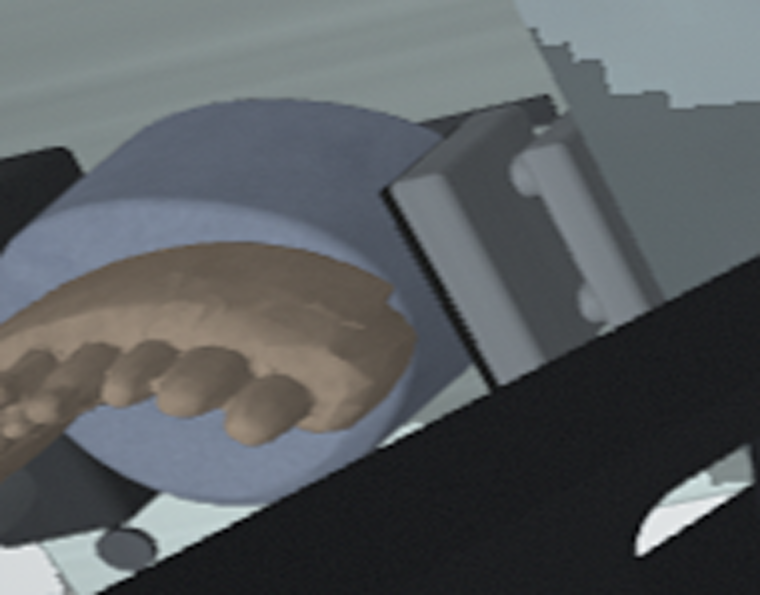

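Forward/back torque is ±0.17, so there is no grip load yet. I continue with net +0.04 strokes.

```bash
python3 - <<'E'
from t import *
j0=np.load('j0.npy')
for a in [1.03,1.07,1.11,1.15,1.19]:
    step(a-.1,j0);t=step(a,j0)
    if t[1]<-.22:break
im,d=read_camera('wrist');save('t4',cv2.resize(im[300:480,0:200],None,fx=4,fy=3.3,interpolation=cv2.INTER_CUBIC))
E
```

```text
0.93 0.9259 Tz first 0.035 mean 0.063 F [ 0.94 -5.8   2.37] 27.86
1.03 1.0264 Tz first -0.172 mean -0.177 F [ 0.76 -6.42  2.41] 28.18
0.97 0.9659 Tz first 0.004 mean 0.055 F [ 1.05 -5.97  2.05] 28.49
1.07 1.0664 Tz first -0.143 mean -0.158 F [ 0.88 -6.45  2.57] 28.81
1.01 1.0059 Tz first 0.061 mean 0.05 F [ 0.99 -5.99  2.39] 29.12
1.11 1.1063 Tz first -0.114 mean -0.134 F [ 0.92 -6.52  2.49] 29.44
1.05 1.0458 Tz first 0.089 mean 0.066 F [ 0.48 -6.21  2.04] 29.76
1.15 1.1464 Tz first -0.058 mean -0.1 F [ 0.67 -6.67  2.57] 30.07
1.09 1.0858 Tz first 0.097 mean 0.092 F [ 0.85 -6.33  2.06] 30.39
1.19 1.1863 Tz first -0.115 mean -0.085 F [ 0.75 -6.78  2.26] 30.71
```

View pics/t4.png

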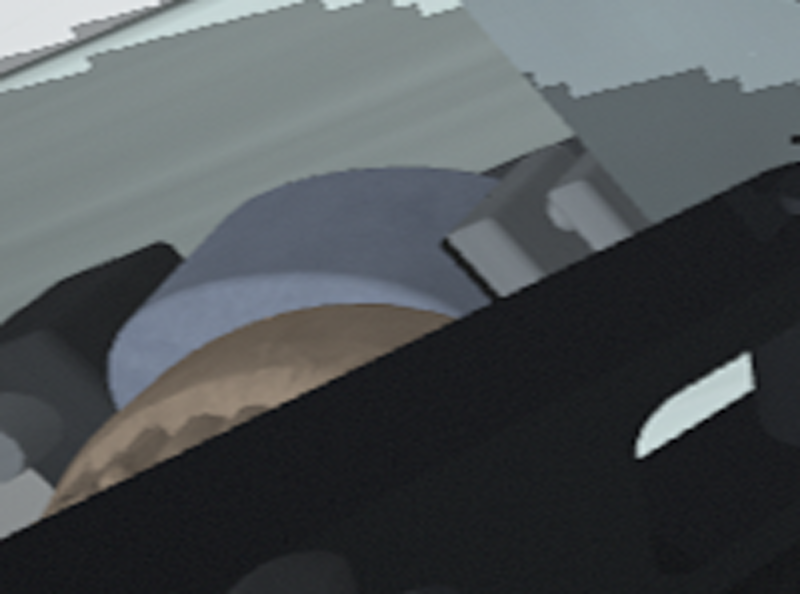

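Readings shift by about +0.58 N m/rad from around 1.05 rad, which matches the stated grip slope of 0.012 × 48. That puts contact at about 1.05 rad and roughly 6.6 N now. I take one more stroke to 1.22 and check the spring gap by image.

```bash
python3 - <<'E'
from t import *
j0=np.load('j0.npy')
step(1.12,j0);step(1.22,j0)
c=calibration('wrist');im,d=read_camera('wrist');np.savez('pics/turn5.npz',im=im,d=d,K=c['intrinsics'],T=c['world_to_cam'])
save('t5',cv2.resize(im[320:400,60:180],None,fx=6,fy=6,interpolation=cv2.INTER_CUBIC))
a=np.load('pics/turn3.npz')
save('t3b',cv2.resize(a['im'][290:390,60:180],None,fx=6,fy=6,interpolation=cv2.INTER_CUBIC))
E
```

```text
1.12 1.1157 Tz first 0.085 mean 0.117 F [ 1.16 -6.19  2.41] 31.07
1.22 1.2162 Tz first -0.133 mean -0.078 F [ 0.99 -6.78  2.29] 31.39
```

View pics/t5.png

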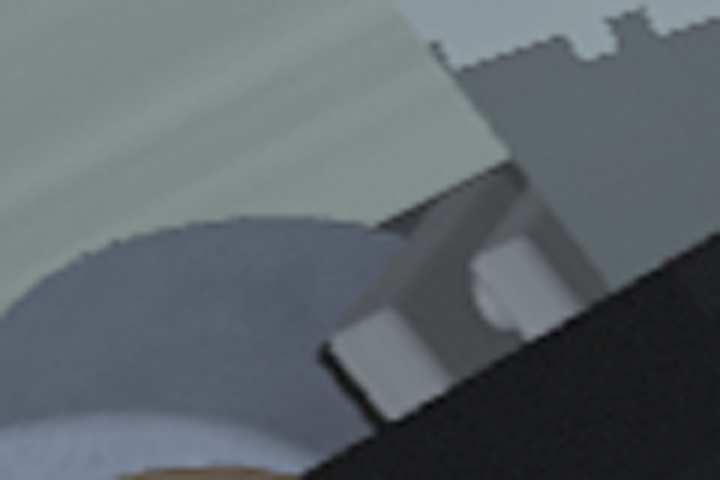

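View pics/t3b.png

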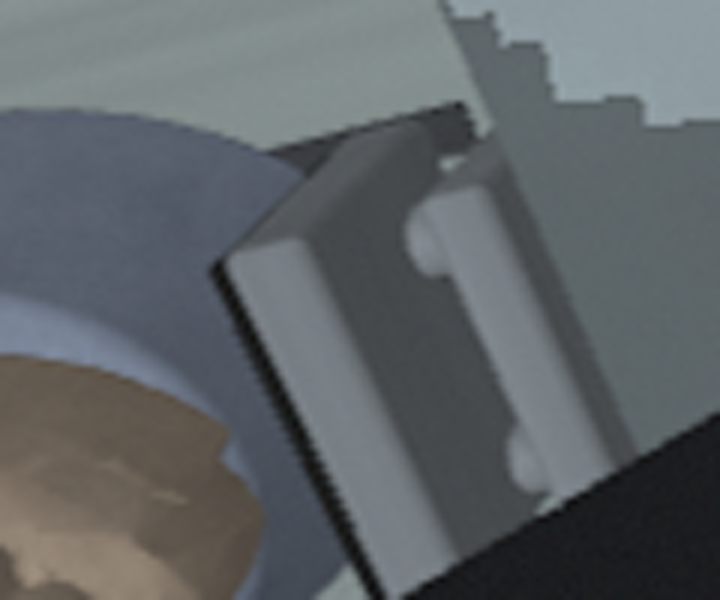

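```bash
python3 - <<'E'
from h import *
for n,o,pts in [('turn3',(60,290),[(215,267),(305,238),(432,200),(487,186)]),('turn5',(60,320),[(320,350),(392,307),(472,258),(528,235)])]:
    a=np.load(f'pics/{n}.npz');c=dict(intrinsics=a['K'],world_to_cam=a['T'])
    for p in pts:
        w=onplane(c,o[0]+p[0]/6,o[1]+p[1]/6,.035)-C;print(n,p,np.round(1e3*np.array([w@EX,w@EY]),1))
E
```

```text
turn3 (215, 267) [-13.9 -85.3]
turn3 (305, 238) [-14.4 -78.7]
turn3 (432, 200) [-14.9 -69.6]
turn3 (487, 186) [-14.9 -65.8]
turn5 (320, 350) [-13.9 -85.9]
turn5 (392, 307) [-14.4 -79.6]
turn5 (472, 258) [-15.  -72.6]
turn5 (528, 235) [-14.7 -68.2]
```

Between 0.99 and 1.22 rad the jaw face moved only about 0.7 mm while its carrier moved about 2.7 mm. The spring is compressed about 2.1 mm, or about 8 N, which agrees with the torque estimate (about 8.2 N). I release and check.

```bash
python3 - <<'E'
from h import *
gripper_to(.25);s=read_state();print(s['width']*85,s['contact_force'],s['torque'])
p=np.array(s['position']);movel([p[0],p[1],.14],rate=.1)
move_pose([.555,.06,.22],quat(TH+np.pi/2));pause(.2)
c=calibration('wrist');im,d=read_camera('wrist');save('fin',im);np.savez('pics/fin.npz',im=im,d=d,K=c['intrinsics'],T=c['world_to_cam'])
save('finc',cv2.resize(im[0:330,220:420],None,fx=3,fy=1.8) if 0 else cv2.resize(im[150:310,240:410],None,fx=3.6,fy=3.6,interpolation=cv2.INTER_CUBIC))
im,_=read_camera('scene');save('fs',cv2.resize(im[160:280,210:390],None,fx=4,fy=4,interpolation=cv2.INTER_CUBIC))
s=read_state();print(s['time'],s['position'],s['contact_force'])
E
```

```text
21.14147003764509 [-0.81739    -0.13051667 -1.0620747 ] [-0.01862437 -0.03180245 -0.01865499]
34.1583 [0.55487201 0.06028375 0.21954111] [-0.02556661  0.08571516 -0.57910718]
```

View pics/fin.png

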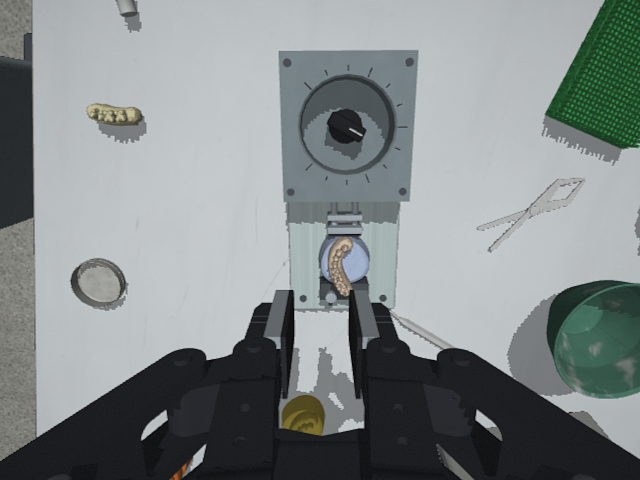

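View pics/finc.png

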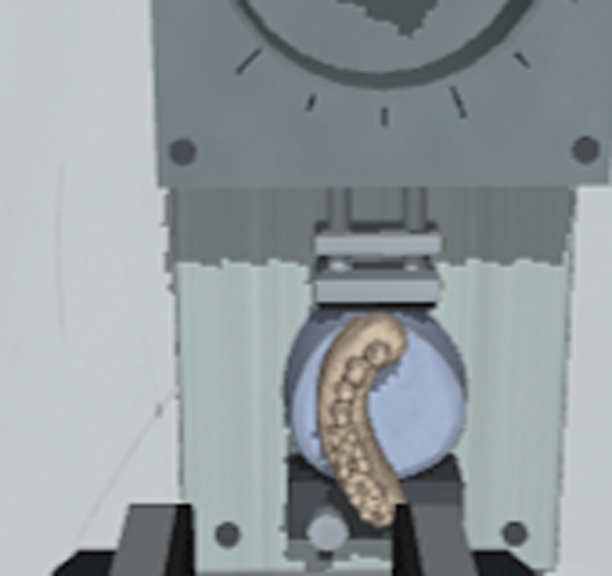

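View pics/fs.png

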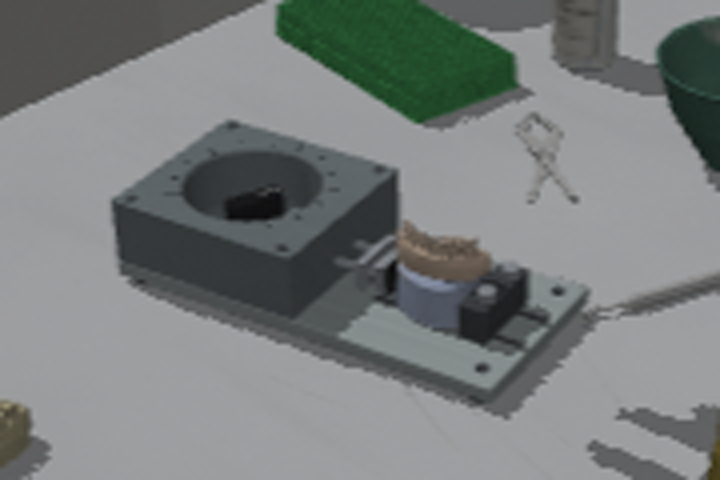

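The cast stands upright, pressed between the jaw (344,230) and the fence (345,290). The knob bar is at about -0.48 rad from the holder's x, where it was left (0.72 - 1.22 = -0.50), and the robot is clear. I hand the job in.

```bash
python3 -c "
from plant import *
sign_off();print('ok')"
```

```text
the job is handed in; nothing more can be done
ok
```

The job is handed in: the cast stands upright on the deck, held by the jaw against the fence at roughly 8 N. The arm is clear of everything, at about 34 s on the robot's clock.

- **Placing:** I gripped the bluish cast low across its base. In the gap I felt for the fence with it (about 5 N touch), backed off slightly, set it on the deck and let go.
- **Turning:** I turned the knob clockwise 1.22 rad. The jaw met the cast at about 1.05 rad.
- **Grip by torque:** the slope after contact matches the given 0.58 N m per rad, which puts the grip at about 8.2 N.
- **Grip by image:** the jaw's spring is compressed about 2.1 mm, or about 8.4 N.
- **After release:** the bar was still where I left it (about -0.48 rad in the picture, -0.50 expected) and the cast was still upright.

**Uncertain points:**
- The torque readings at rest were noisy and had the opposite sign to what I expected, so I relied on how they changed, backed by the spring-gap picture.
- The touch put the fence about 3 mm farther out than the camera did, possibly because the cast sat off-centre in the grip.
- The fingers carried a steady side load of up to about 7 N on the knob while turning.

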